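Clear the check weights off the balance into their holders

ROBOT

A 6-joint arm with a two-finger parallel gripper is mounted at the origin on the work surface; the furniture and walls round the work are solid. World frame = base frame: x ahead of the robot, y to its left, z up, the work surface at z = 0. Lengths are in mm, angles in degrees, forces in N, time in s.
With the tool pointing down it reaches from about 350 to 875 mm from the base axis. Payload 4.2 kg.
Tool frame: the origin (TCP) lies at the very end of the fingers, on their centre line; the grasp point (between the pads) lies 19 mm behind it; z points along the fingers, y is the line along which they close (so a half turn about z gives the same grasp; the last joint's range is limited). The gripper opens to 87 mm and grips with 3 to 60 N. Pads are 19 mm wide; open, the fingers measure 117 mm over their backs; the gripper's body (75 mm by 190 mm) begins 51 mm behind the grasp point.
Start: joints at [-57.204, 22.042, 0.453, 0, -68.411, -14.817], TCP at [192.937, -594.453, 222.55] pointing down, gripper open.
Joint ranges: [-179.83, 179.83], [-69.29, 118.12], [-61.27, 80.66], [-181.25, 117.63], [-171.15, -9.14], [-177.46, 177.46]. Speed limits (degrees/s): [159.86, 159.86, 180, 180, 180, 180].

INTERFACE

Orientations are given as [roll, pitch, yaw] about the fixed x, y, z axes, in that order (R = Rz(yaw) Ry(pitch) Rx(roll)).
In Python, from workcell import arm gives the robot as it stands.
- The arm moves only by the shell command python3 -m crank 'ROWS' [OPENING] [FORCE]. ROWS is a JSON object of lists of equal length, an entry for each row: "translation": the shift along the world's x, y, z in cm, a list of three; "twist": the turn, a rotation vector about the world's x, y, z in degrees, a list of three. A call has 1 to 5 rows; each row shifts and turns the commanded pose from where the row before left it; what a row does not reach is not made up. A row lasts 1/12 s, in which the tool goes at most 41.7 mm and 7.16 degrees, less where a joint would pass 70% of its speed; a pose out of reach is approached as far as the arm can. A call with a gripper value outside its range is refused whole. OPENING is the gripper command: -1 is fully open, 1 is shut, values between are in proportion, set as the call begins (- or left out, the last holds). The fingers move at their own pace and stop on an object; FORCE is the grip in N (left out, the last holds). Time passes only in rows, so rows that do not move let the fingers close. It gives the time, the measured TCP pose, the force, the opening and the grip force at its end, in the units of the state.
- arm.state(): the state, without advancing time (a new reading comes with each control period).
- arm.snapshot(name): name is "side" or "top" or "wrist"; returns a dict with "frame" (480x640x3 uint8, red, green, blue), "depth" (480x640 float32, mm along the optical axis (not along the pixel's ray), 0 where there is no reading), "camera_matrix" (3x3 intrinsics, pixels), "k1" (the pictures are not rectified: a ray, as slopes to the right and down, at radius r is drawn at 1 + k1 r^2 times it, then the intrinsics apply), "camera_from_world" (4x4, takes a point from world to camera coordinates). Camera axes: x right, y down, z forward; pixel columns grow to the right and rows downward; lengths in mm; the calibration is good to about 2 mm. A picture is of the moment at which its call begins.
- arm.close_job(): hands the job in; it is judged then, once.
Trained networks look in a picture, given as the dict that the camera call returned (one of the last four; its "shot" number tells which), for a name from the list of things; names that differ only in an ending like _2 or _b are one class to them, and where a whole thing is asked for, a point or a joint stands for the part that bears it (a point fixed in the world has none). Each returns a list of dicts, best first, with "p" (0 to 1); they miss things now and then, are a little off and sometimes report something else, mostly with a low value. They report only what shows in the picture. A call takes as long as a camera call. They do not tell look-alikes from the thing itself.
- arm.boxes_of(picture, label): "xy" ([column, row] as shares, 0 to 1, of the picture: columns of its width, rows of its height, amid what is visible of it).
The state is a dict: "time": time; "joint_pos": joint angles; "joint_velocities": joint speeds; "tau": joint torques, N m; "tool_pos": TCP position; "tcp_rot": TCP orientation; "wrist_force": force on the tool from outside, world axes, zero at the start; "ft_torque": the same for the moment, N m; "grip_width": finger opening in mm; "finger_force": force on a finger pad.
Only numpy, scipy, OpenCV 4.12 (cv2) and the standard library are available. Lean on these libraries where they do the work, as an engineer would, in place of code of your own. Each camera call takes 0.05 s, during which the arm holds its last target. There are 200 camera calls.

TASK

The balance check is finished: take the stack of steel check weights on the balance pan apart and put each weight back, upright and flat on its seat, in its own round wooden holder, the largest weight in the largest holder and so on down to the smallest in the smallest. Set the weights down gently without dropping them, do not press hard on the balance, and leave the beaker with the pink contents standing where it is.

Things in the scene. Friction and masses are not known exactly. Their poses are not given: they have to be found in the camera images.
- w500_center (a point): The largest steel check weight (500 g), loose, at the bottom of the stack, on the balance pan at the start: an upright cylinder 50 mm across, 31 mm high, with a knob 16 mm across and 10 mm high on top. The point is the centre of the cylinder, 15.5 mm above its underside; z is its upright axis. It shows as a ledge round the weight on it.
- w200_center (a point): The second largest steel check weight (200 g), loose, standing on the 50 mm weight at the start: an upright cylinder 38 mm across, 25 mm high, with a knob 14 mm across and 9 mm high on top. The point is the centre of the cylinder, 12.5 mm above its underside; z is its upright axis. A recess in its underside sits loosely over the knob of the weight below: lift it straight up 12 mm before moving aside. It shows as a ledge round the weight on it.
- w100_center (a point): The second smallest steel check weight (100 g), loose, standing on the 38 mm weight at the start: an upright cylinder 29 mm across, 23 mm high, with a knob 10 mm across and 7 mm high on top. The point is the centre of the cylinder, 11.5 mm above its underside; z is its upright axis. A recess in its underside sits loosely over the knob of the weight below: lift it straight up 12 mm before moving aside. It shows as a ledge round the weight on it.
- w50_center (a point): The smallest steel check weight (50 g), loose, on top of the stack at the start: an upright cylinder 21 mm across, 21 mm high, with a knob 9 mm across and 7 mm high on top. The point is the centre of the cylinder, 10.5 mm above its underside; z is its upright axis. A recess in its underside sits loosely over the knob of the weight below: lift it straight up 12 mm before moving aside.
- holder_500: The largest weight holder, for the 50 mm weight: a round dark wooden dish 80 mm across and 12 mm high, loose on the bench, with a flat blue-lined seat 64 mm across sunk 7 mm into its top. Origin: centre of its underside on the bench; the seat floor is 5 mm above it.
- holder_200: The second largest weight holder, for the 38 mm weight: a round dark wooden dish 68 mm across and 12 mm high, loose on the bench, with a flat blue-lined seat 52 mm across sunk 7 mm into its top. Origin: centre of its underside on the bench; the seat floor is 5 mm above it.
- holder_100: The second smallest weight holder, for the 29 mm weight: a round dark wooden dish 59 mm across and 12 mm high, loose on the bench, with a flat blue-lined seat 43 mm across sunk 7 mm into its top. Origin: centre of its underside on the bench; the seat floor is 5 mm above it.
- holder_50: The smallest weight holder, for the 21 mm weight: a round dark wooden dish 51 mm across and 12 mm high, loose on the bench, with a flat blue-lined seat 35 mm across sunk 7 mm into its top. Origin: centre of its underside on the bench; the seat floor is 5 mm above it.
- balance: The electronic top-pan balance, fixed: a white box 230 mm deep (x) by 190 mm wide (y), display at its front (-x of its own frame). Origin: centre of its underside on the bench. Its round metal pan, 120 mm across, is centred at x = 25 mm of its frame, its top 60 mm above the bench; the rest is lower. The stack stands near the pan's middle.
- beaker_center (a point): A glass beaker with pink contents, 52 mm across and 66 mm high, a loose bystander standing near the holders. The point is its centre, 33 mm above the bench.
Not all that is in view belongs to the job. Leave any orange look-alike of the holder_50 alone.

How it is judged (in metres and radians):
At the end, for the whole second after the job is handed in: Each of the four weights stands upright (within 0.12 rad) on the seat floor of the holder of its own size (height within 3 mm, centre within 9 mm of the holder's centre), at rest and released (horizontal distance between w500_center and holder_500 below 0.009 m and z of w500_center in the frame of holder_500 between 0.0175 and 0.0235 m and height (world z) of w500_center below 0.0245 m and angle between each of w500_center, w200_center, w100_center, w50_center's own z axis and vertical below 0.12 rad and linear speed of each of w500, w200, w100, w50 below 0.02 m/s and contact force between each of w500, w200, w100, w50 and the fingers below 0.05 N and horizontal distance between w200_center and holder_200 below 0.009 m and z of w200_center in the frame of holder_200 between 0.0145 and 0.0205 m and height (world z) of w200_center below 0.0215 m and horizontal distance between w100_center and holder_100 below 0.009 m and z of w100_center in the frame of holder_100 between 0.0135 and 0.0195 m and height (world z) of w100_center below 0.0205 m and horizontal distance between w50_center and holder_50 below 0.009 m and z of w50_center in the frame of holder_50 between 0.0125 and 0.0185 m and height (world z) of w50_center below 0.0195 m); the robot touches nothing.
It fails at once if a weight is dropped or thrown (moves faster than 0.6 m/s while nothing touches it) ((linear speed of w500 above 0.6 m/s and contact force between w500 and anything else below 0.05 N) or (linear speed of w200 above 0.6 m/s and contact force between w200 and anything else below 0.05 N) or (linear speed of w100 above 0.6 m/s and contact force between w100 and anything else below 0.05 N) or (linear speed of w50 above 0.6 m/s and contact force between w50 and anything else below 0.05 N)).
It fails at once if the beaker is pushed more than 20 mm or tipped (distance of beaker_center from where it was at the start of the episode above 0.02 m or angle between beaker_center's own z axis and vertical above 0.3 rad).
It fails at once if the gripper presses on the balance with more than 25 N (contact force between the fingers and balance above 25 N).
It also fails if it takes over 106 s, if anything falls off the work surface, if the arm or the gripper's body presses on something with over 40 N, if the wrist force passes 120 N, or if a joint passes its speed limit or range.

## Working session

There is one attempt and no reset: what is moved stays moved. The work goes in short steps, Python scripts to look and compute and a shell command to move; the robot and the scene stay as the last step left them, time stands still between calls to the robot, and variables do not carry over. Pictures are saved under pics/ and viewed, at most 14 in all, crops included, and the job is handed in when it is done.

```bash
mkdir -p pics
cat > h.py <<'E'
import numpy as np, cv2
from workcell import arm
def snap(n,f):
    s=arm.snapshot(n); cv2.imwrite('pics/'+f,s['frame'][:,:,::-1]); return s
def world(s,u,v,z=None,d=None):
    K=s['camera_matrix']; r=np.array([(u-K[0][2])/K[0][0],(v-K[1][2])/K[1][1]]); q=r.copy()
    for _ in range(20): q=r/(1+s['k1']*(q@q))
    T=np.linalg.inv(s['camera_from_world']); ray=np.array([*q,1.])
    D=T[:3,:3]@ray; o=T[:3,3]
    if z is None: t=d if d else s['depth'][int(round(v)),int(round(u))]
    else: t=(z-o[2])/D[2]
    return o+t*D
def pix(s,P):
    c=(s['camera_from_world']@np.array([*P,1.]))[:3]; q=c[:2]/c[2]; q=q*(1+s['k1']*(q@q)); K=s['camera_matrix']
    return np.array([K[0][0]*q[0]+K[0][2],K[1][1]*q[1]+K[1][2]])
E
python3 - <<'E'
from h import *
np.set_printoptions(precision=1,suppress=True)
for n in ('top','side'):
    s=snap(n,n+'1.png'); print(n,np.linalg.inv(s['camera_from_world'])[:3,3],s['camera_matrix'][0][0])
    for l in ['w500_center','w200_center','w100_center','w50_center','holder_500','holder_200','holder_100','holder_50','balance','beaker_center']:
        for b in arm.boxes_of(s,l)[:3]:
            u,v=b['xy'][0]*640,b['xy'][1]*480
            print(l,round(b['p'],2),np.array([u,v]),world(s,u,v))
print(arm.state()['time'])
E
```

```text
top [ 195.6   -8.8 1311. ] 523.2638881830559
w500_center 0.56 [220.4 212.9] [542.9 230.9  84.9]
w200_center 0.63 [220.1 208.6] [551.5 230.5  92.3]
w50_center 0.64 [204.7 197.3] [556.5 250.9 169.3]
holder_500 0.9 [448.5 255.1] [ 441.6 -333.3    9.7]
holder_500 0.76 [330.6 262.2] [430.2 -35.3   4.9]
holder_500 0.64 [445.5 297.7] [ 335.  -319.9    2.5]
holder_200 0.9 [448.5 255.1] [ 441.6 -333.3    9.7]
holder_200 0.76 [330.6 262.2] [430.2 -35.3   4.9]
holder_200 0.64 [445.5 297.7] [ 335.  -319.9    2.5]
holder_100 0.9 [448.5 255.1] [ 441.6 -333.3    9.7]
holder_100 0.76 [330.6 262.2] [430.2 -35.3   4.9]
holder_100 0.64 [445.5 297.7] [ 335.  -319.9    2.5]
holder_50 0.9 [448.5 255.1] [ 441.6 -333.3    9.7]
holder_50 0.76 [330.6 262.2] [430.2 -35.3   4.9]
holder_50 0.64 [445.5 297.7] [ 335.  -319.9    2.5]
balance 0.57 [218.5 225.8] [516.5 239.5  62.1]
beaker_center 0.68 [437.6 208.2] [ 560.  -309.8   27.7]
side [-102.6  862.6  725.6] 577.276717236491
w500_center 0.64 [202.9 303.7] [536.4 263.3  88.7]
w200_center 0.78 [199.1 292.5] [546.3 259.8 107.8]
w100_center 0.72 [199.6 283.1] [547.7 254.6 125.1]
w50_center 0.69 [196.8 265.4] [553.8 250.4 159. ]
holder_500 0.82 [394.5 221.8] [ 449.2 -353.2    4.8]
holder_500 0.81 [351.2 246.7] [ 479.3 -181.3    5.6]
holder_500 0.77 [266.5 262.9] [605.3 -11.    5.8]
holder_200 0.82 [394.5 221.8] [ 449.2 -353.2    4.8]
holder_200 0.81 [351.2 246.7] [ 479.3 -181.3    5.6]
holder_200 0.77 [266.5 262.9] [605.3 -11.    5.8]
holder_100 0.82 [394.5 221.8] [ 449.2 -353.2    4.8]
holder_100 0.81 [351.2 246.7] [ 479.3 -181.3    5.6]
holder_100 0.77 [266.5 262.9] [605.3 -11.    5.8]
holder_50 0.82 [394.5 221.8] [ 449.2 -353.2    4.8]
holder_50 0.81 [351.2 246.7] [ 479.3 -181.3    5.6]
holder_50 0.77 [266.5 262.9] [605.3 -11.    5.8]
balance 0.55 [215.2 333. ] [497.  279.2  49. ]
beaker_center 0.95 [355.9 209.2] [ 536.2 -300.5   39.6]
1.1
```

View pics/top1.png

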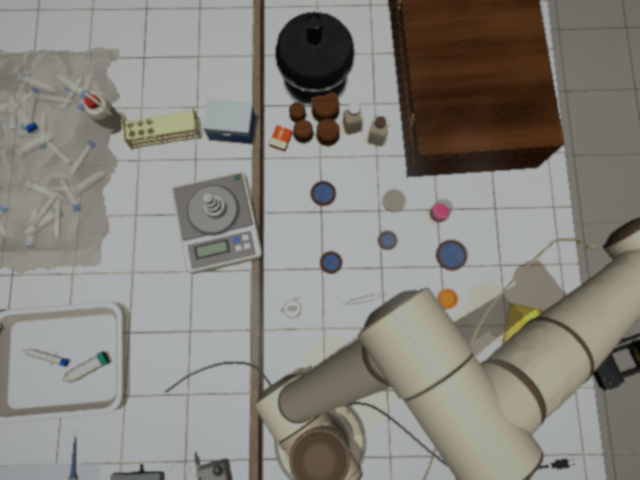

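View pics/side1.png

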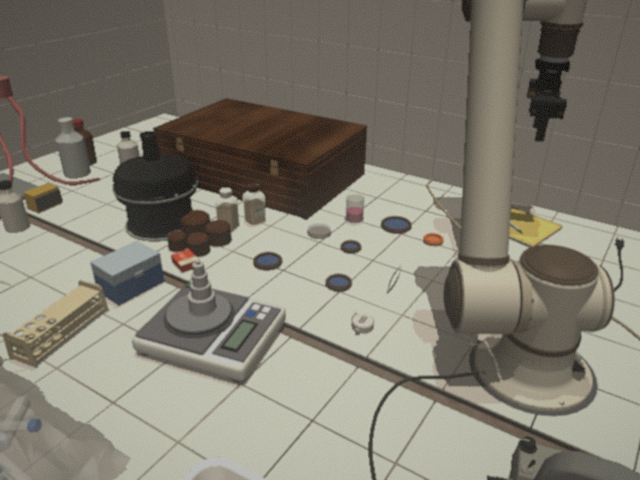

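Top view: blue-lined holders lie at (323,193), (331,262), (388,240) and (452,255). The orange look-alike is at (447,299), a grey dish at (394,200), the beaker at (440,212), and the stack on the balance at (212,205). The side view agrees. What could be mistaken for holder_50 is the orange dish (447,299) or the grey dish (394,200); I choose the dark, blue-lined dish at (388,240). Next I measure sizes and take one close crop.

Run:
```python
from h import *
np.set_printoptions(precision=1,suppress=True)
s=snap('top','top2.png'); f=s['frame'].astype(int)
m=((f[:,:,2]-f[:,:,0]>15)).astype(np.uint8)
n,lab,st,c=cv2.connectedComponentsWithStats(m)
for i in range(1,n):
    if st[i,4]>60: 
        w=world(s,*c[i],z=8); print(c[i],st[i,2:],w, 'eqdia',2*np.sqrt(st[i,4]/np.pi)*2.49)
t=s['depth']; pts=[]
for v in range(170,240):
    for u in range(175,250):
        if t[v,u]>0: pts.append(world(s,u,v))
pts=np.array(pts); 
for lo,hi in((155,175),(138,155),(113,132),(88,106),(55,64)):
    k=pts[(pts[:,2]>lo)&(pts[:,2]<hi)]; print(lo,hi,len(k),k.mean(0) if len(k) else '',k.min(0) if len(k) else '',k.max(0) if len(k) else '')
for u in (257,): print('rail',world(s,u,230),world(s,u,180),world(s,265,230)[2])
crop=cv2.resize(s['frame'][170:320,170:480,::-1],None,fx=2.5,fy=2.5,interpolation=cv2.INTER_CUBIC); cv2.imwrite('pics/crop.png',crop)
```

```text
[234.5 135.7] [ 47  28 266] [776.8 212.5   8. ] eqdia 45.8242351310867
[ 29.7 126.8] [16  9 98] [811.2 755.1   8. ] eqdia 27.814255789587886
[322.8 192.5] [ 20  18 287] [614.1 -19.1   8. ] eqdia 47.598728847277876
[387.1 239.5] [ 13  12 125] [ 485.5 -180.6    8. ] eqdia 31.412999899150996
[451.5 254.4] [ 25  24 468] [ 443.5 -341.3    8. ] eqdia 60.78232844021561
[330.6 261.8] [ 16  17 213] [430.8 -35.2   8. ] eqdia 41.00569793064811
[102.2 358.2] [11 13 97] [204.8 524.4   8. ] eqdia 27.671982448449747
[ 62.8 362.1] [ 9  9 64] [197.8 618.3   8. ] eqdia 22.477313008542612
[ 73.1 461.2] [  6  38 131] [-27.1 574.2   8. ] eqdia 32.158075776885894
155 175 65 [558.1 246.3 161.5] [548.9 237.8 155.2] [571.  257.1 170.7]
138 155 48 [553.7 243.6 143.3] [546.  233.4 138. ] [571.2 259.2 154. ]
113 132 80 [553.6 239.8 119.2] [540.8 228.5 113.1] [578.4 263.5 131.8]
88 106 115 [552.  239.9  93.5] [536.9 221.9  88.1] [583.8 270.3 105.2]
55 64 1230 [558.7 258.6  60.1] [486.6 182.8  55. ] [648.8 351.3  64. ]
rail [514.9 150.2  17.7] [655.3 153.3  -1.8] 4.120050369727551
```

View pics/crop.png

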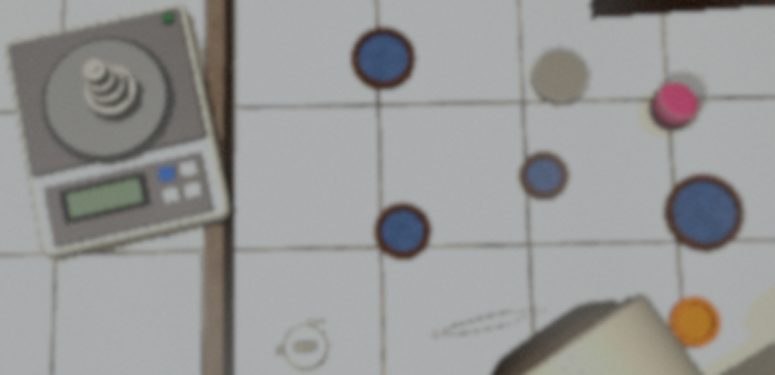

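The dish diameters (61, 48, 41 and 31 mm) match the four seats; the crop shows holder_50 at (543,175) with a brown rim and blue seat, distinct from the orange dish at (692,322). The stack is near (558,246), so I move above it.

```bash
python3 -m crank '{"translation":[[0.8,1.7,1],[1.5,3.5,1],[1.5,3.5,1],[1.5,3.5,1],[1.5,3.5,0.5]],"twist":[[0,0,0],[0,0,0],[0,0,0],[0,0,0],[0,0,0]]}' -1 20
python3 -m crank '{"translation":[[1.5,3.5,0],[1.5,3.5,0],[1.5,3.5,0],[1.5,3.5,0],[1.5,3.5,0]],"twist":[[0,0,0],[0,0,0],[0,0,0],[0,0,0],[0,0,0]]}'
python3 -m crank '{"translation":[[1.5,3.5,0],[1.5,3.5,0],[1.5,3.5,0],[1.5,3.5,0],[1.5,3.5,0]],"twist":[[0,0,0],[0,0,0],[0,0,0],[0,0,0],[0,0,0]]}'
python3 -m crank '{"translation":[[1.5,3.5,0],[1.5,3.5,0],[1.5,3.5,0],[1.5,3.5,0],[1.5,3.5,0]],"twist":[[0,0,0],[0,0,0],[0,0,0],[0,0,0],[0,0,0]]}'
python3 -m crank '{"translation":[[1.5,3.5,0],[1.5,3.5,0],[1.5,3.5,0],[0.8,1.5,0],[0,0,0]],"twist":[[0,0,0],[0,0,0],[0,0,0],[0,0,0],[0,0,0]]}'
python3 - <<'E'
from h import *
np.set_printoptions(precision=1,suppress=True)
print(arm.state())
s=snap('wrist','wr1.png'); print(np.linalg.inv(s['camera_from_world']))
for n in ('w50','w100','w200','w500'):
    for b in arm.boxes_of(s,n+'_center')[:2]:
        u,v=b['xy'][0]*640,b['xy'][1]*480; print(n,b['p'],u,v,world(s,u,v))
E
```

```text
time: 1.57
tool_pos: [261.5, -436.5, 268.8]
tcp_rot: [-179.9, 0.0, -162.1]
wrist_force: [1.7, -0.2, 0.2]
grip_width: 87.1
finger_force: 0.0
time: 1.98
tool_pos: [336.2, -260.8, 268.0]
tcp_rot: [-180.0, 0.1, -162.0]
wrist_force: [1.2, 0.4, 0.5]
grip_width: 86.9
finger_force: 0.0
time: 2.4
tool_pos: [411.2, -85.6, 268.1]
tcp_rot: [-180.0, 0.1, -162.0]
wrist_force: [0.8, -0.7, 0.2]
grip_width: 87.2
finger_force: 0.0
time: 2.82
tool_pos: [486.3, 89.5, 267.9]
tcp_rot: [180.0, 0.1, -162.0]
wrist_force: [0.6, -0.5, 0.4]
grip_width: 86.6
finger_force: 0.0
time: 3.23
tool_pos: [540.2, 210.9, 266.3]
tcp_rot: [-180.0, -0.0, -161.8]
wrist_force: [-0.0, -0.6, -0.2]
grip_width: 87.0
finger_force: 0.0
{'time': 3.2333, 'joint_pos': array([  37.3,   16.1,   -2. ,    0. ,  -72. , -109.2]), 'joint_velocities': array([-2.1, -2.8, -3.7, -0.3, -1.3,  1. ]), 'tau': array([  0.7, -34.1,  19.8,   4.3,  -0. ,  -0.1]), 'tool_pos': array([540.2, 210.9, 266.3]), 'tcp_rot': array([-180. ,   -0. , -161.8]), 'wrist_force': array([-0. , -0.6, -0.2]), 'ft_torque': array([ 0., -0., -0.]), 'finger_force': 0.0, 'grip_width': 87.04761214486703}
[[ -0.3   0.9   0.2 473.9]
 [  0.9   0.3   0.1 188.9]
 [  0.    0.3  -1.  428.1]
 [  0.    0.    0.    1. ]]
w50 0.6 367.87199999999996 266.112 [554.3 246.7 159.3]
w100 0.66 357.504 248.01600000000002 [549.9 239.4 139.2]
w200 0.71 350.272 235.00799999999998 [548.  234.9 115.7]
w500 0.63 350.592 225.216 [543.7 234.6 101.4]
```

View pics/wr1.png

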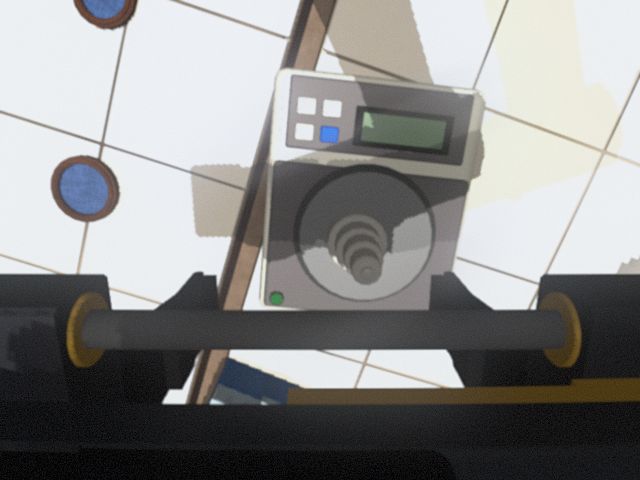

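The wrist view shows the stack tip (knob) at about (367,269), above the pan centred on (365,233). I fit the stack axis from the wrist depth points.

```bash
cat >> h.py <<'E'
from scipy.optimize import least_squares
def levels(s,box,tops,c0):
    "per level (ztop,R): midpoint of the flat top's extents near c0, plus a circle fit of the surrounding points"
    u0,v0,u1,v1=box; P=np.array([world(s,u,v) for v in range(v0,v1) for u in range(u0,u1) if s['depth'][v,u]>0])
    P=P[np.hypot(*(P[:,:2]-c0).T)<32]; out=[]
    for z,R in tops:
        k=P[abs(P[:,2]-z)<2.5]; k=k[np.hypot(*(k[:,:2]-c0).T)<R+8]
        if len(k)>5: (x,y),r=cv2.minEnclosingCircle(k[:,:2].astype(np.float32)); out.append((z,len(k),round(x,1),round(y,1),round(r,1)))
    return out
E
python3 - <<'E'
from h import *
s=snap('wrist','wr2.png')
print(world(s,367,269,z=167),world(s,365,233,z=60))
for o in levels(s,(310,195,420,295),((167,4.5),(160,10.5),(139,14.5),(116,19),(91,25)),np.array([556,246])): print(o)
c=np.array([556,246.]); g=s['frame'].copy()
for z,R in ((167,4.5),(160,10.5),(139,14.5),(116,19),(91,25),(60,60)):
    q=np.array([pix(s,[c[0]+R*np.cos(a),c[1]+R*np.sin(a),z]) for a in np.linspace(0,6.3,60)]); cv2.polylines(g,[(q*16).astype(int).reshape(-1,1,2)],False,(255,0,0),1,cv2.LINE_AA,4)
cv2.imwrite('pics/ov.png',cv2.resize(g[160:300,290:450,::-1],None,fx=4,fy=4))
E
```

```text
[553.08081194 241.13223405 167.        ] [554.32139209 250.92067801  60.        ]
(167, 136, 558.0, 246.9, 4.7)
(160, 549, 557.7, 247.4, 10.6)
(139, 426, 557.5, 246.9, 14.3)
(116, 507, 558.4, 246.3, 19.0)
(91, 734, 559.5, 246.8, 24.9)
```

View pics/ov.png

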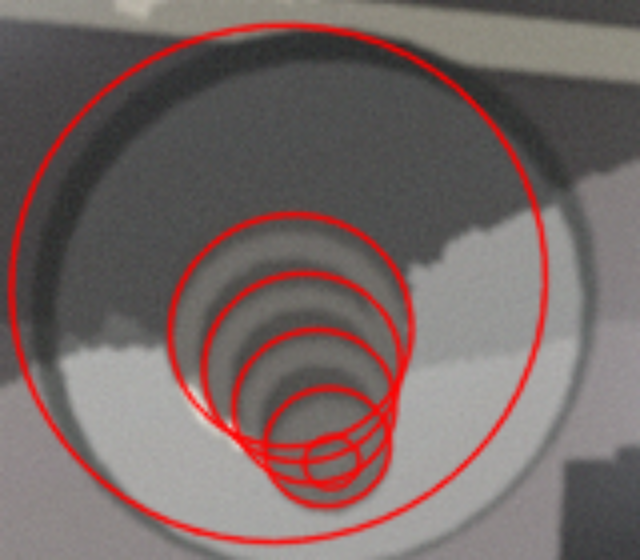

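```bash
python3 -m crank '{"translation":[[0.9,1.8,-2],[0.8,1.8,-2],[0,0,-2],[0,0,0],[0,0,0]],"twist":[[0,0,0],[0,0,0],[0,0,0],[0,0,0],[0,0,0]]}' -0.2
```

```text
time: 3.95
tool_pos: [555.5, 242.4, 207.2]
tcp_rot: [-179.9, -0.1, -162.1]
wrist_force: [0.3, -0.4, 1.3]
grip_width: 61.7
finger_force: 0.0
```

```bash
python3 -m crank '{"translation":[[0.2,0.45,-1.5],[0,0,-2],[0,0,-1.7],[0,0,-0.6],[0,0,0]],"twist":[[0,0,0],[0,0,0],[0,0,0],[0,0,0],[0,0,0]]}' -0.2
python3 -m crank '{"translation":[[0,0,0],[0,0,0],[0,0,0],[0,0,0],[0,0,0]],"twist":[[0,0,0],[0,0,0],[0,0,0],[0,0,0],[0,0,0]]}' 1 15
```

```text
time: 4.37
tool_pos: [557.8, 247.2, 149.8]
tcp_rot: [-180.0, -0.0, -162.1]
wrist_force: [-0.0, 0.2, 0.8]
grip_width: 52.5
finger_force: 0.0
time: 4.78
tool_pos: [558.2, 248.2, 150.3]
tcp_rot: [180.0, 0.1, -162.0]
wrist_force: [-0.4, -0.4, 0.6]
grip_width: 27.0
finger_force: 0.0
```

```bash
python3 -m crank '{"translation":[[0,0,0],[0,0,0],[0,0,0],[0,0,0.5],[0,0,1]],"twist":[[0,0,0],[0,0,0],[0,0,0],[0,0,0],[0,0,0]]}' 1 15
python3 -m crank '{"translation":[[0,0,1],[0,0,1.5],[0,0,1],[-0.3,-1.5,0],[-0.5,-3,0]],"twist":[[0,0,0],[0,0,0],[0,0,0],[0,0,0],[0,0,0]]}'
python3 -m crank '{"translation":[[-0.5,-3,0],[-0.5,-3,0],[-0.5,-3,0],[-0.5,-3,0],[-0.5,-3,0]],"twist":[[0,0,0],[0,0,0],[0,0,0],[0,0,0],[0,0,0]]}'
python3 -m crank '{"translation":[[-0.5,-3,0],[-0.5,-3,0],[-0.5,-3,0],[-0.5,-3,-1],[-0.5,-3,-1]],"twist":[[0,0,0],[0,0,0],[0,0,0],[0,0,0],[0,0,0]]}'
python3 - <<'E'
from h import *
np.set_printoptions(precision=1,suppress=True)
s=snap('wrist','wr3.png'); 
f=s['frame'].astype(int); m=((f[:,:,2]-f[:,:,0]>15)).astype(np.uint8)
n,lab,st,c=cv2.connectedComponentsWithStats(m)
for i in range(1,n):
    if st[i,4]>100: print(c[i],st[i],world(s,*c[i],z=5))
E
```

```text
time: 5.2
tool_pos: [557.0, 247.5, 163.4]
tcp_rot: [-180.0, -0.2, -162.0]
wrist_force: [0.1, -0.4, -0.1]
grip_width: 20.3
finger_force: 15.0
time: 5.62
tool_pos: [550.7, 204.7, 200.5]
tcp_rot: [179.9, 0.2, -161.8]
wrist_force: [0.6, -1.6, -0.4]
grip_width: 20.4
finger_force: 15.0
time: 6.03
tool_pos: [523.9, 51.1, 199.8]
tcp_rot: [180.0, 0.0, -162.0]
wrist_force: [0.1, -0.4, -0.9]
grip_width: 20.2
finger_force: 15.0
time: 6.45
tool_pos: [499.3, -98.7, 180.3]
tcp_rot: [-180.0, 0.1, -162.0]
wrist_force: [-0.1, -0.2, -0.4]
grip_width: 20.4
finger_force: 15.0
[34.9 38.8] [   0    0   75   83 5258] [ 442.7 -343.6    5. ]
[424.  146.4] [ 397  119   55   56 2294] [428.  -39.6   5. ]
[225.4 155.6] [ 204  134   45   44 1558] [ 482.8 -184.8    5. ]
[346.8 359.9] [336 349  20  27 382] [623.8 -36.3   5. ]
```

View pics/wr3.png

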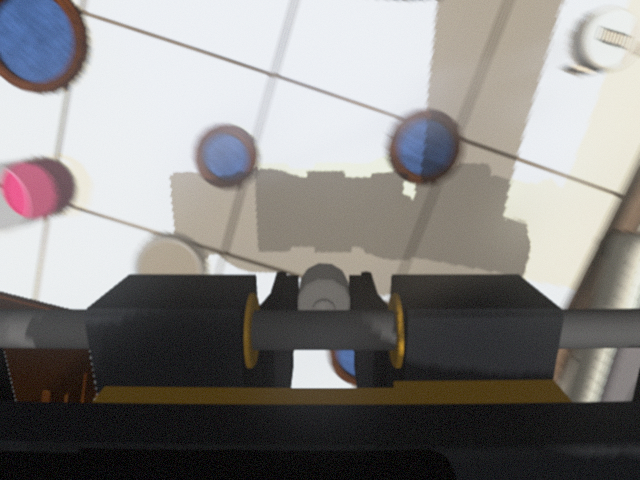

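The picture shows w50 upright between the fingers, with holder_50 at (225,155). The arm was still moving, so I go closer, settle and look again.

```bash
python3 -m crank '{"translation":[[-0.5,-3,-1.5],[-0.4,-2.5,-2],[-0.3,-1.5,-2],[0,-0.7,-1.5],[0,0,0]],"twist":[[0,0,0],[0,0,0],[0,0,0],[0,0,0],[0,0,0]]}' 1 15
python3 -m crank '{"translation":[[0,0,0],[0,0,0]],"twist":[[0,0,0],[0,0,0]]}'
cat > hold.py <<'E'
from h import *
np.set_printoptions(precision=1,suppress=True)
s=snap('wrist','wrh.png'); print(arm.state()['tool_pos'])
f=s['frame'].astype(int); m=((f[:,:,2]-f[:,:,0]>15)).astype(np.uint8)
n,lab,st,c=cv2.connectedComponentsWithStats(m)
for i in range(1,n):
    if st[i,4]>100:
        u,v=st[i,:2]+st[i,2:4]/2
        print(c[i],st[i],world(s,*c[i],z=5),world(s,u-.5,v-.5,z=5))
E
python3 hold.py
```

```text
time: 6.92
tool_pos: [484.6, -175.2, 106.6]
tcp_rot: [179.8, -0.4, -162.2]
wrist_force: [-0.9, 0.5, -1.0]
grip_width: 20.6
finger_force: 15.0
time: 7.08
tool_pos: [488.6, -173.9, 110.6]
tcp_rot: [-180.0, 0.1, -162.0]
wrist_force: [0.2, 0.2, -0.9]
grip_width: 20.1
finger_force: 15.0
[ 488.9 -173.6  110.9]
[80.6 74.9] [  30   19  102  113 8830] [ 442.  -342.5    5. ] [ 442.  -342.6    5. ]
[559. 209.] [ 528  179   60   63 2626] [427.6 -33.6   5. ] [428.5 -34.3   5. ]
[315.1 220.9] [ 289  196   53   51 2084] [ 484.1 -181.1    5. ] [ 484.2 -181.2    5. ]
```

View pics/wrh.png

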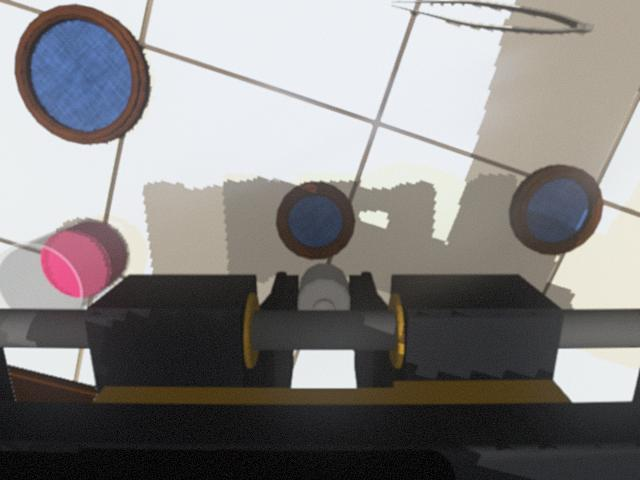

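Holder_50 at (315,221) measures (484.5,-181). I centre over it and descend.

```bash
python3 -m crank '{"translation":[[-0.25,-0.4,-1],[-0.2,-0.35,-2],[0,0,-2.5],[0,0,-2],[0,0,-1]],"twist":[[0,0,0],[0,0,0],[0,0,0],[0,0,0],[0,0,0]]}' 1 15
python3 -m crank '{"translation":[[0,0,-0.3],[0,0,0],[0,0,0]],"twist":[[0,0,0],[0,0,0],[0,0,0]]}'
```

```text
time: 7.55
tool_pos: [483.1, -180.7, 23.6]
tcp_rot: [180.0, -0.1, -162.0]
wrist_force: [-0.1, -0.3, -0.4]
grip_width: 20.3
finger_force: 15.0
time: 7.8
tool_pos: [484.7, -181.3, 22.8]
tcp_rot: [-179.9, 0.1, -162.0]
wrist_force: [0.1, 0.4, -0.4]
grip_width: 20.3
finger_force: 15.0
```

```bash
python3 -m crank '{"translation":[[0,0,-0.2],[0,0,-0.2],[0,0,-0.1],[0,0,-0.1],[0,0,0]],"twist":[[0,0,0],[0,0,0],[0,0,0],[0,0,0],[0,0,0]]}' 1 15
python3 -m crank '{"translation":[[0,0,-0.1],[0,0,0]],"twist":[[0,0,0],[0,0,0]]}'
```

```text
time: 8.22
tool_pos: [483.7, -181.5, 15.9]
tcp_rot: [-180.0, 0.0, -162.0]
wrist_force: [-0.1, 0.4, 2.2]
grip_width: 20.2
finger_force: 15.0
time: 8.38
tool_pos: [483.7, -181.5, 15.8]
tcp_rot: [-180.0, 0.0, -162.0]
wrist_force: [-1.6, 1.7, 9.2]
grip_width: 19.8
finger_force: 15.0
```

```bash
python3 -m crank '{"translation":[[0,0,0],[0,0,0],[0,0,0.5],[0,0,1.5],[0,0,3]],"twist":[[0,0,0],[0,0,0],[0,0,0],[0,0,0],[0,0,0]]}' -0.2 15
python3 -m crank '{"translation":[[0,0,3],[0.25,1.5,3],[0.5,3,2.5],[0.55,3.2,2.5],[0.55,3.2,2]],"twist":[[0,0,0],[0,0,0],[0,0,0],[0,0,0],[0,0,0]]}'
python3 hold.py
python3 -m crank '{"translation":[[0.55,3.2,0],[0.55,3.2,0],[0.55,3.2,0],[0.55,3.2,0],[0.55,3.2,0]],"twist":[[0,0,0],[0,0,0],[0,0,0],[0,0,0],[0,0,0]]}'
python3 -m crank '{"translation":[[0.55,3.2,0],[0.55,3.2,0],[0.55,3.2,0],[0.55,3.2,0],[0.3,1.5,0]],"twist":[[0,0,0],[0,0,0],[0,0,0],[0,0,0],[0,0,0]]}'
python3 -m crank '{"translation":[[0.2,1,0],[0,0,0]],"twist":[[0,0,0],[0,0,0]]}'
```

```text
time: 8.8
tool_pos: [480.7, -181.2, 62.2]
tcp_rot: [179.8, -0.4, -162.1]
wrist_force: [0.3, -0.3, -0.1]
grip_width: 45.5
finger_force: 0.0
time: 9.22
tool_pos: [502.3, -71.6, 197.0]
tcp_rot: [-180.0, 0.1, -162.1]
wrist_force: [1.5, -0.1, 0.6]
grip_width: 52.1
finger_force: 0.0
[506.  -67.7 201. ]
[26.7 35.1] [   0    0   59   74 3843] [ 445.1 -334.4    5. ] [ 445.6 -332.5    5. ]
[397.4 135.3] [ 371  108   53   56 2262] [429.3 -32.3   5. ] [429.6 -32.5   5. ]
[211.1 145.1] [188 123  40  45 734] [ 483.6 -174.3    5. ] [ 484.4 -177.2    5. ]
[345.  354.4] [322 349  47  14 495] [631.5  -8.7   5. ] [632.6  -8.3   5. ]
time: 9.68
tool_pos: [529.3, 89.0, 194.7]
tcp_rot: [180.0, 0.0, -162.0]
wrist_force: [0.4, 0.5, 1.0]
grip_width: 52.3
finger_force: 0.0
time: 10.1
tool_pos: [554.8, 233.7, 194.2]
tcp_rot: [180.0, 0.0, -161.9]
wrist_force: [0.1, 0.3, 0.3]
grip_width: 52.2
finger_force: 0.0
time: 10.27
tool_pos: [556.5, 241.7, 194.0]
tcp_rot: [-180.0, -0.0, -161.9]
wrist_force: [-1.0, 0.1, 0.4]
grip_width: 52.3
finger_force: 0.0
```

View pics/wrh.png

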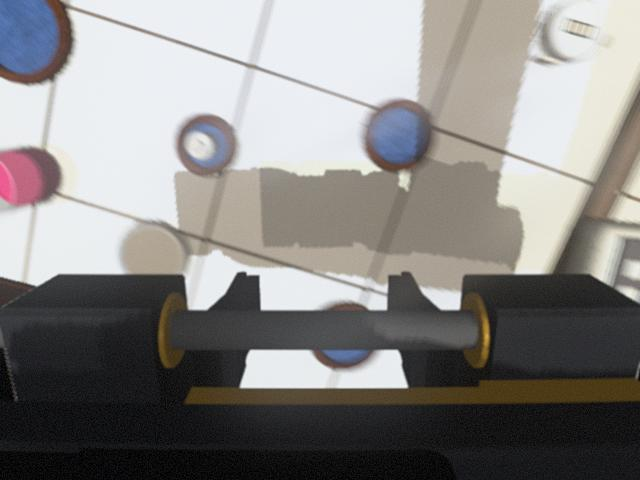

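w50 stands in its holder at (205,146). Next is w100.

```bash
python3 -m crank '{"translation":[[0.15,0.5,-1.5],[0,0,-2],[0,0,-2],[0,0,-1],[0,0,-0.3]],"twist":[[0,0,0],[0,0,0],[0,0,0],[0,0,0],[0,0,0]]}' -0.2
python3 -m crank '{"translation":[[0,0,0],[0,0,0],[0,0,0],[0,0,0],[0,0,0]],"twist":[[0,0,0],[0,0,0],[0,0,0],[0,0,0],[0,0,0]]}' 1 20
python3 -m crank '{"translation":[[0,0,0],[0,0,0]],"twist":[[0,0,0],[0,0,0]]}'
```

```text
time: 10.68
tool_pos: [556.8, 243.4, 124.6]
tcp_rot: [-179.9, -0.3, -162.1]
wrist_force: [-0.7, -0.2, 0.5]
grip_width: 51.9
finger_force: 0.0
time: 11.1
tool_pos: [558.4, 246.0, 127.7]
tcp_rot: [180.0, 0.1, -162.0]
wrist_force: [-0.9, 0.9, 1.8]
grip_width: 28.1
finger_force: 20.0
time: 11.27
tool_pos: [558.5, 245.9, 127.7]
tcp_rot: [180.0, 0.1, -162.0]
wrist_force: [-0.5, 0.5, 3.4]
grip_width: 28.4
finger_force: 20.0
```

```bash
python3 -m crank '{"translation":[[0,0,0.3],[0,0,0.7],[0,0,1],[0,0,1.5],[-0.3,-0.7,1.5]],"twist":[[0,0,0],[0,0,0],[0,0,0],[0,0,0],[0,0,0]]}' 1 20
python3 -m crank '{"translation":[[-1,-2,0.5],[-1.3,-2.8,0],[-1.3,-2.8,0],[-1.3,-2.8,0],[-1.3,-2.8,0]],"twist":[[0,0,0],[0,0,0],[0,0,0],[0,0,0],[0,0,0]]}'
python3 -m crank '{"translation":[[-1.3,-2.8,0],[-1.3,-2.8,-1],[-1.3,-2.8,-1.5],[-1.3,-2.8,-1.5],[-0.8,-1.8,-1.5]],"twist":[[0,0,0],[0,0,0],[0,0,0],[0,0,0],[0,0,0]]}'
python3 -m crank '{"translation":[[-0.5,-1.0,-1.5],[0,0,0],[0,0,0]],"twist":[[0,0,0],[0,0,0],[0,0,0]]}'
python3 hold.py
```

```text
time: 11.68
tool_pos: [555.3, 239.1, 177.2]
tcp_rot: [-180.0, -0.0, -162.0]
wrist_force: [0.2, -0.3, -0.9]
grip_width: 28.1
finger_force: 20.0
time: 12.1
tool_pos: [492.2, 105.4, 182.3]
tcp_rot: [180.0, 0.0, -162.0]
wrist_force: [-0.1, -0.3, -0.8]
grip_width: 28.0
finger_force: 20.0
time: 12.52
tool_pos: [431.4, -25.3, 126.9]
tcp_rot: [180.0, 0.0, -162.1]
wrist_force: [1.3, 0.2, -1.0]
grip_width: 28.2
finger_force: 20.0
time: 12.77
tool_pos: [428.0, -33.8, 112.0]
tcp_rot: [-180.0, -0.0, -162.1]
wrist_force: [1.1, 0.7, -0.6]
grip_width: 28.4
finger_force: 20.0
[429.1 -33.2 112.6]
[320.6 230.1] [ 289  202   65   57 2889] [428.4 -35.7   5. ] [428.3 -35.5   5. ]
[ 90.8 241.9] [ 62 219  48  49 829] [ 483.2 -178.4    5. ] [ 485.1 -181.6    5. ]
```

```bash
python3 -m crank '{"translation":[[-0.05,-0.2,-1],[0,0,-2],[0,0,-2.5],[0,0,-2],[0,0,-1]],"twist":[[0,0,0],[0,0,0],[0,0,0],[0,0,0],[0,0,0]]}' 1 20
python3 -m crank '{"translation":[[0,0,-0.3],[0,0,0],[0,0,0]],"twist":[[0,0,0],[0,0,0],[0,0,0]]}'
```

```text
time: 13.23
tool_pos: [428.2, -34.5, 25.7]
tcp_rot: [-180.0, -0.0, -161.9]
wrist_force: [-0.4, -0.0, -0.6]
grip_width: 28.2
finger_force: 20.0
time: 13.48
tool_pos: [429.0, -34.6, 24.6]
tcp_rot: [-180.0, 0.1, -161.9]
wrist_force: [-0.4, 0.6, -0.2]
grip_width: 28.0
finger_force: 20.0
```

```bash
python3 -m crank '{"translation":[[0,-0.1,-0.2],[0,0,-0.2],[0,0,-0.2],[0,0,-0.1],[0,0,-0.1]],"twist":[[0,0,0],[0,0,0],[0,0,0],[0,0,0],[0,0,0]]}' 1 20
python3 -m crank '{"translation":[[0,0,0],[0,0,0]],"twist":[[0,0,0],[0,0,0]]}'
```

```text
time: 13.9
tool_pos: [427.6, -36.5, 16.4]
tcp_rot: [-180.0, -0.0, -162.0]
wrist_force: [-5.8, 3.1, 20.5]
grip_width: 28.1
finger_force: 20.0
time: 14.07
tool_pos: [427.6, -36.5, 16.5]
tcp_rot: [-180.0, 0.0, -162.0]
wrist_force: [-2.5, 0.6, 9.4]
grip_width: 28.1
finger_force: 20.0
```

```bash
python3 -m crank '{"translation":[[0,0,0],[0,0,0],[0,0,0.5],[0,0,1.5],[0,0,3]],"twist":[[0,0,0],[0,0,0],[0,0,0],[0,0,0],[0,0,0]]}' -0.3 20
python3 -m crank '{"translation":[[0,0,3],[0.4,1,3],[1,2.2,2],[1.3,2.8,0.5],[1.3,2.8,0]],"twist":[[0,0,0],[0,0,0],[0,0,0],[0,0,0],[0,0,0]]}'
python3 hold.py
python3 -m crank '{"translation":[[1.3,2.8,0],[1.3,2.8,0],[1.3,2.8,0],[1.3,2.8,0],[1.3,2.8,0]],"twist":[[0,0,0],[0,0,0],[0,0,0],[0,0,0],[0,0,0]]}'
python3 -m crank '{"translation":[[1.3,2.8,0],[0.8,1.8,0],[0.4,0.9,0],[0,0,0],[0,0,0]],"twist":[[0,0,0],[0,0,0],[0,0,0],[0,0,0],[0,0,0]]}'
```

```text
time: 14.48
tool_pos: [425.1, -37.1, 63.9]
tcp_rot: [180.0, -0.4, -162.1]
wrist_force: [0.7, 0.4, 0.1]
grip_width: 52.6
finger_force: 0.0
time: 14.9
tool_pos: [468.9, 52.7, 153.5]
tcp_rot: [180.0, 0.3, -162.1]
wrist_force: [0.7, -1.1, 0.3]
grip_width: 56.6
finger_force: 0.0
[472.   56.5 152.7]
[234.6 132.1] [ 198   97   59   63 1247] [430.8 -25.9   5. ] [429.8 -31.8   5. ]
[ 19.1 142.3] [  0 116  36  50 841] [ 485.3 -174.4    5. ] [ 484.4 -175.7    5. ]
time: 15.37
tool_pos: [532.7, 192.8, 150.6]
tcp_rot: [-180.0, -0.0, -162.0]
wrist_force: [0.3, 0.0, 0.3]
grip_width: 56.7
finger_force: 0.0
time: 15.78
tool_pos: [556.8, 245.9, 150.1]
tcp_rot: [-180.0, -0.1, -162.0]
wrist_force: [0.3, 0.1, -0.2]
grip_width: 56.7
finger_force: 0.0
```

View pics/wrh.png

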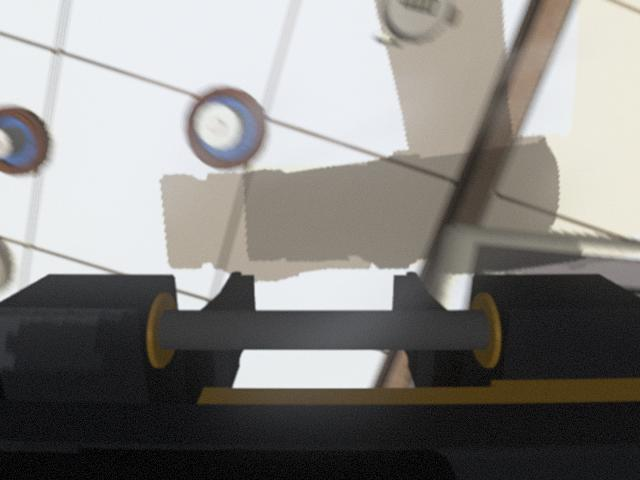

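w100 stands in its holder at (220,127). Next is w200.

```bash
python3 -m crank '{"translation":[[0.1,0.1,-1],[0,0,-2],[0,0,-1.5],[0,0,-0.5],[0,0,0]],"twist":[[0,0,0],[0,0,0],[0,0,0],[0,0,0],[0,0,0]]}' -0.3
python3 -m crank '{"translation":[[0,0,0],[0,0,0],[0,0,0],[0,0,0],[0,0,0]],"twist":[[0,0,0],[0,0,0],[0,0,0],[0,0,0],[0,0,0]]}' 1 25
python3 -m crank '{"translation":[[0,0,0],[0,0,0]],"twist":[[0,0,0],[0,0,0]]}'
```

```text
time: 16.2
tool_pos: [557.2, 245.7, 98.8]
tcp_rot: [-179.9, -0.2, -162.1]
wrist_force: [-0.2, 0.7, 0.2]
grip_width: 56.7
finger_force: 0.0
time: 16.62
tool_pos: [558.9, 247.6, 101.6]
tcp_rot: [180.0, 0.1, -162.0]
wrist_force: [0.7, -2.1, 2.8]
grip_width: 37.2
finger_force: 25.0
time: 16.78
tool_pos: [558.9, 247.6, 101.5]
tcp_rot: [-180.0, 0.1, -162.0]
wrist_force: [-0.3, -1.4, 5.0]
grip_width: 37.3
finger_force: 25.0
```

```bash
python3 -m crank '{"translation":[[0,0,0.3],[0,0,0.7],[0,0,1],[0,0,1.5],[0.1,-0.7,1.5]],"twist":[[0,0,0],[0,0,0],[0,0,0],[0,0,0],[0,0,0]]}' 1 25
python3 -m crank '{"translation":[[0.4,-2,0.5],[0.6,-3,0],[0.6,-3,0],[0.6,-3,0],[0.6,-3,0]],"twist":[[0,0,0],[0,0,0],[0,0,0],[0,0,0],[0,0,0]]}'
python3 -m crank '{"translation":[[0.6,-3,0],[0.6,-3,0],[0.6,-3,-1],[0.5,-2.4,-1.5],[0.1,-0.6,-1.5]],"twist":[[0,0,0],[0,0,0],[0,0,0],[0,0,0],[0,0,0]]}'
python3 -m crank '{"translation":[[0,0,-0.5],[0,0,0],[0,0,0]],"twist":[[0,0,0],[0,0,0],[0,0,0]]}'
python3 hold.py
```

```text
time: 17.2
tool_pos: [559.2, 241.3, 151.0]
tcp_rot: [180.0, -0.0, -162.0]
wrist_force: [1.0, -0.1, -2.1]
grip_width: 37.4
finger_force: 25.0
time: 17.62
tool_pos: [587.4, 99.5, 156.2]
tcp_rot: [180.0, 0.0, -162.0]
wrist_force: [-0.4, 0.5, -2.0]
grip_width: 37.3
finger_force: 25.0
time: 18.03
tool_pos: [612.2, -22.6, 116.0]
tcp_rot: [-180.0, 0.1, -162.2]
wrist_force: [-0.2, 0.1, -2.9]
grip_width: 37.2
finger_force: 25.0
time: 18.28
tool_pos: [611.7, -18.8, 111.0]
tcp_rot: [-180.0, 0.0, -162.0]
wrist_force: [-0.0, 1.6, -0.6]
grip_width: 37.1
finger_force: 25.0
[612.1 -18.5 111.6]
[322.  223.8] [ 283  194   79   61 3557] [607.6 -21.2   5. ] [607.8 -21.1   5. ]
```

The seat blob is cut off at the bottom by the held weight (79 wide by 61 high). Corrected for that, the centre is about (612.5,-19.5), which agrees with the top view.

```bash
python3 -m crank '{"translation":[[0.05,-0.1,-1],[0,0,-2],[0,0,-2.5],[0,0,-2],[0,0,-1]],"twist":[[0,0,0],[0,0,0],[0,0,0],[0,0,0],[0,0,0]]}' 1 25
python3 -m crank '{"translation":[[0,0,-0.3],[0,0,0],[0,0,0]],"twist":[[0,0,0],[0,0,0],[0,0,0]]}'
```

```text
time: 18.75
tool_pos: [610.4, -19.8, 23.1]
tcp_rot: [179.9, -0.2, -162.0]
wrist_force: [0.2, -0.2, -1.8]
grip_width: 37.1
finger_force: 25.0
time: 19.0
tool_pos: [613.1, -20.1, 23.7]
tcp_rot: [-180.0, 0.1, -162.0]
wrist_force: [0.1, -0.4, -3.0]
grip_width: 37.0
finger_force: 25.0
```

```bash
python3 -m crank '{"translation":[[0,0,-0.2],[0,0,-0.2],[0,0,-0.2],[0,0,-0.1],[0,0,-0.1]],"twist":[[0,0,0],[0,0,0],[0,0,0],[0,0,0],[0,0,0]]}' 1 25
python3 -m crank '{"translation":[[0,0,0],[0,0,0]],"twist":[[0,0,0],[0,0,0]]}'
```

```text
time: 19.42
tool_pos: [612.0, -20.5, 15.6]
tcp_rot: [-180.0, 0.0, -162.0]
wrist_force: [-3.8, 2.4, 9.3]
grip_width: 37.2
finger_force: 25.0
time: 19.58
tool_pos: [612.0, -20.5, 15.6]
tcp_rot: [-180.0, 0.0, -162.0]
wrist_force: [-3.0, 0.4, 5.8]
grip_width: 37.2
finger_force: 25.0
```

```bash
python3 -m crank '{"translation":[[0,0,0],[0,0,0],[0,0,0.5],[0,0,1.5],[0,0,3]],"twist":[[0,0,0],[0,0,0],[0,0,0],[0,0,0],[0,0,0]]}' -0.65 25
python3 -m crank '{"translation":[[0,0,3],[-0.2,1,2.5],[-0.4,2,1],[-0.6,3,0],[-0.6,3,0]],"twist":[[0,0,0],[0,0,0],[0,0,0],[0,0,0],[0,0,0]]}'
python3 hold.py
python3 -m crank '{"translation":[[-0.6,3,0],[-0.6,3,0],[-0.6,3,0],[-0.6,3,0],[-0.6,3,0]],"twist":[[0,0,0],[0,0,0],[0,0,0],[0,0,0],[0,0,0]]}'
python3 -m crank '{"translation":[[-0.5,1.8,0],[-0.2,0.9,0],[0,0,0],[0,0,0]],"twist":[[0,0,0],[0,0,0],[0,0,0],[0,0,0]]}'
```

```text
time: 20.0
tool_pos: [609.4, -20.9, 61.6]
tcp_rot: [179.9, -0.4, -162.1]
wrist_force: [-0.0, 0.3, -0.4]
grip_width: 62.4
finger_force: 0.0
time: 20.42
tool_pos: [594.6, 70.1, 131.2]
tcp_rot: [180.0, 0.2, -162.1]
wrist_force: [1.0, -0.1, -1.7]
grip_width: 71.6
finger_force: 0.0
[593.7  74.7 130.6]
[601.7 128.2] [582 115  41  27 926] [475.5 226.9   5. ] [475.3 227.    5. ]
[209.  202.9] [165 172  68  72 983] [605.4  -9.1   5. ] [610.8 -15.3   5. ]
time: 20.88
tool_pos: [563.7, 220.9, 129.8]
tcp_rot: [180.0, 0.0, -162.0]
wrist_force: [-0.0, 0.4, 0.3]
grip_width: 71.9
finger_force: 0.0
time: 21.22
tool_pos: [557.0, 246.2, 129.5]
tcp_rot: [-180.0, -0.0, -162.0]
wrist_force: [-0.2, -0.6, -0.0]
grip_width: 72.0
finger_force: 0.0
```

View pics/wrh.png

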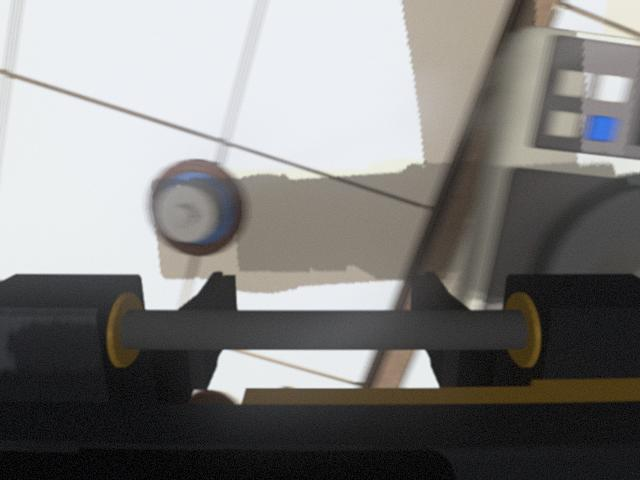

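w200 stands in its holder at (190,210). Next is w500, the last one.

```bash
python3 -m crank '{"translation":[[0.15,0.1,-1],[0,0,-2],[0,0,-1.5],[0,0,-1],[0,0,-0.4]],"twist":[[0,0,0],[0,0,0],[0,0,0],[0,0,0],[0,0,0]]}' -0.65
python3 -m crank '{"translation":[[0,0,0],[0,0,0],[0,0,0],[0,0,0],[0,0,0]],"twist":[[0,0,0],[0,0,0],[0,0,0],[0,0,0],[0,0,0]]}' 1 35
python3 -m crank '{"translation":[[0,0,0],[0,0,0]],"twist":[[0,0,0],[0,0,0]]}'
```

```text
time: 21.63
tool_pos: [557.7, 245.6, 68.2]
tcp_rot: [-179.9, -0.2, -162.1]
wrist_force: [-0.0, -0.2, -0.1]
grip_width: 71.3
finger_force: 0.0
time: 22.05
tool_pos: [558.9, 247.6, 71.5]
tcp_rot: [180.0, 0.1, -162.0]
wrist_force: [0.4, -1.5, 0.6]
grip_width: 49.6
finger_force: 35.0
time: 22.22
tool_pos: [558.9, 247.6, 71.5]
tcp_rot: [-180.0, 0.1, -162.0]
wrist_force: [-0.0, -1.9, 2.9]
grip_width: 49.3
finger_force: 35.0
```

```bash
python3 -m crank '{"translation":[[0,0,0.3],[0,0,0.7],[0,0,1],[0,0,1.5],[0,-0.5,1.5]],"twist":[[0,0,0],[0,0,0],[0,0,0],[0,0,0],[0,0,0]]}' 1 35
python3 -m crank '{"translation":[[-0.3,-1.5,1],[-0.6,-3,0.5],[-0.6,-3,0],[-0.6,-3,0],[-0.6,-3,0]],"twist":[[0,0,0],[0,0,0],[0,0,0],[0,0,0],[0,0,0]]}'
python3 -m crank '{"translation":[[-0.6,-3,0],[-0.6,-3,0],[-0.6,-3,0],[-0.6,-3,0],[-0.6,-3,0]],"twist":[[0,0,0],[0,0,0],[0,0,0],[0,0,0],[0,0,0]]}'
python3 -m crank '{"translation":[[-0.6,-3,0],[-0.6,-3,0],[-0.6,-3,0],[-0.6,-3,0],[-0.6,-3,0]],"twist":[[0,0,0],[0,0,0],[0,0,0],[0,0,0],[0,0,0]]}'
python3 -m crank '{"translation":[[-0.6,-3,0],[-0.6,-3,0],[-0.6,-3,-0.5],[-0.6,-2.5,-1],[-0.3,-1.5,-1]],"twist":[[0,0,0],[0,0,0],[0,0,0],[0,0,0],[0,0,0]]}'
python3 -m crank '{"translation":[[0,-0.7,0],[0,0,0],[0,0,0]],"twist":[[0,0,0],[0,0,0],[0,0,0]]}'
python3 hold.py
```

```text
time: 22.63
tool_pos: [557.9, 243.0, 120.7]
tcp_rot: [-180.0, -0.1, -162.0]
wrist_force: [0.5, 0.3, -5.0]
grip_width: 49.3
finger_force: 35.0
time: 23.05
tool_pos: [530.0, 105.6, 135.8]
tcp_rot: [180.0, -0.0, -162.0]
wrist_force: [0.5, -0.4, -4.8]
grip_width: 49.3
finger_force: 35.0
time: 23.47
tool_pos: [499.9, -44.3, 135.9]
tcp_rot: [180.0, -0.0, -162.0]
wrist_force: [1.1, -0.1, -4.1]
grip_width: 49.5
finger_force: 35.0
time: 23.88
tool_pos: [469.8, -194.0, 135.9]
tcp_rot: [180.0, -0.0, -162.0]
wrist_force: [0.9, 0.2, -4.6]
grip_width: 49.3
finger_force: 35.0
time: 24.3
tool_pos: [442.8, -324.9, 110.9]
tcp_rot: [-180.0, 0.0, -162.2]
wrist_force: [-0.2, -0.1, -4.9]
grip_width: 49.5
finger_force: 35.0
time: 24.55
tool_pos: [444.2, -329.5, 111.0]
tcp_rot: [-180.0, 0.0, -162.1]
wrist_force: [0.0, -0.3, -4.7]
grip_width: 49.3
finger_force: 35.0
[ 444.6 -329.1  111.2]
[303.8 210.9] [ 258  175   98   82 5266] [ 435.7 -345.5    5. ] [ 438. -343.    5.]
```

View pics/wrh.png

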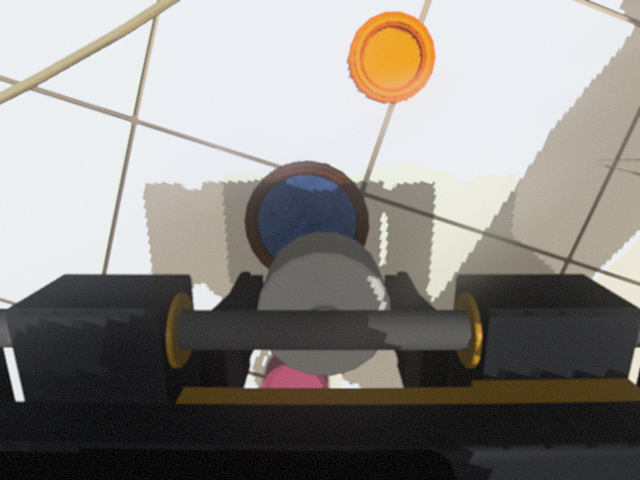

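Holder_500 at (307,223) is part hidden by the weight; its centre is about (442.3,-341.8), agreeing with the earlier looks. The beaker at (297,375) is well behind it.

```bash
python3 -m crank '{"translation":[[-0.15,-0.6,-0.5],[-0.1,-0.65,-2],[0,0,-2.5],[0,0,-2],[0,0,-1.2]],"twist":[[0,0,0],[0,0,0],[0,0,0],[0,0,0],[0,0,0]]}' 1 35
python3 -m crank '{"translation":[[0,0,-0.4],[0,0,0],[0,0,0]],"twist":[[0,0,0],[0,0,0],[0,0,0]]}'
```

```text
time: 25.02
tool_pos: [441.0, -340.8, 26.6]
tcp_rot: [179.9, -0.1, -162.0]
wrist_force: [0.1, -0.6, -4.9]
grip_width: 49.2
finger_force: 35.0
time: 25.27
tool_pos: [442.9, -342.0, 25.3]
tcp_rot: [-179.9, 0.1, -161.9]
wrist_force: [-0.2, 0.3, -5.2]
grip_width: 49.2
finger_force: 35.0
```

```bash
python3 -m crank '{"translation":[[0,0,-0.2],[0,0,-0.2],[0,0,-0.2],[0,0,-0.1],[0,0,-0.1]],"twist":[[0,0,0],[0,0,0],[0,0,0],[0,0,0],[0,0,0]]}' 1 35
python3 -m crank '{"translation":[[0,0,-0.05],[0,0,0],[0,0,0]],"twist":[[0,0,0],[0,0,0],[0,0,0]]}'
```

```text
time: 25.68
tool_pos: [442.0, -342.0, 16.7]
tcp_rot: [-180.0, 0.0, -162.0]
wrist_force: [-0.3, -0.1, -4.5]
grip_width: 49.2
finger_force: 35.0
time: 25.93
tool_pos: [442.0, -342.0, 16.5]
tcp_rot: [-180.0, 0.0, -162.0]
wrist_force: [-1.9, 1.1, 0.2]
grip_width: 49.3
finger_force: 35.0
```

```bash
python3 -m crank '{"translation":[[0,0,-0.05],[0,0,0]],"twist":[[0,0,0],[0,0,0]]}'
python3 -m crank '{"translation":[[0,0,0],[0,0,0],[0,0,0],[0,0,0.3],[0,0,1]],"twist":[[0,0,0],[0,0,0],[0,0,0],[0,0,0],[0,0,0]]}' -0.6
python3 -m crank '{"translation":[[0,0,2],[0,0,3],[0,0,3],[0,0,3],[0,0,3]],"twist":[[0,0,0],[0,0,0],[0,0,0],[0,0,0],[0,0,0]]}' 
python3 -m crank '{"translation":[[0,2,3],[0,3,3],[0,3,2],[0,3,0],[0,3,0]],"twist":[[0,0,0],[0,0,0],[0,0,0],[0,0,0],[0,0,0]]}'
python3 -m crank '{"translation":[[0,3,0],[0,2,0],[0,0,0],[0,0,0],[0,0,0]],"twist":[[0,0,0],[0,0,0],[0,0,0],[0,0,0],[0,0,0]]}'
cat > chk.py <<'E'
from h import *
np.set_printoptions(precision=1,suppress=True)
H={'500':(442.3,-342,50,31,80,16,10),'200':(612.5,-19.5,38,25,68,14,9),'100':(430,-35.3,29,23,59,10,7),'50':(484.5,-181,21,21,51,9,7)}
for cam in ('wrist','top'):
    s=snap(cam,'fin_'+cam+'.png'); d=s['depth']; print(cam)
    T=np.linalg.inv(s['camera_from_world'])
    vs,us=np.nonzero(d>0); 
    K=s['camera_matrix']; q=np.array([(us-K[0][2])/K[0][0],(vs-K[1][2])/K[1][1]]); r=q.copy()
    for _ in range(10): q=r/(1+s['k1']*(q**2).sum(0))
    P=(T[:3,:3]@(np.vstack([q,np.ones(len(us))])*d[vs,us])).T+T[:3,3]
    for n,(x,y,D,h,hd,kd,kh) in H.items():
        R=np.hypot(P[:,0]-x,P[:,1]-y)
        for nm,z0,rr in (('top',5+h,D/2+9),('rim',12,hd/2+6)):
            k=P[(abs(P[:,2]-z0)<2.5)&(R<rr)]
            if len(k)>6: (a,b),c=cv2.minEnclosingCircle(k[:,:2].astype(np.float32)); print(n,nm,len(k),'%.1f %.1f r %.1f z %.1f'%(a,b,c,np.median(k[:,2])))
    for b in arm.boxes_of(s,'beaker_center')[:1]: print('beaker',np.array(b['xy'])*[640,480])
E
python3 chk.py
```

```text
time: 26.1
tool_pos: [442.0, -342.0, 16.5]
tcp_rot: [-180.0, 0.0, -162.0]
wrist_force: [-1.9, 2.2, 5.1]
grip_width: 49.1
finger_force: 35.0
time: 26.52
tool_pos: [441.1, -341.6, 27.6]
tcp_rot: [179.9, -0.1, -162.0]
wrist_force: [0.8, 0.2, -0.8]
grip_width: 67.8
finger_force: 0.0
time: 26.93
tool_pos: [441.9, -342.0, 171.0]
tcp_rot: [-179.9, 0.1, -162.0]
wrist_force: [0.3, -0.1, -0.2]
grip_width: 69.4
finger_force: 0.0
time: 27.35
tool_pos: [442.5, -201.5, 250.8]
tcp_rot: [-179.9, 0.3, -162.1]
wrist_force: [0.4, 0.9, -0.6]
grip_width: 69.6
finger_force: 0.0
time: 27.77
tool_pos: [442.0, -152.7, 248.6]
tcp_rot: [-180.0, 0.1, -162.0]
wrist_force: [-0.2, -1.0, -1.0]
grip_width: 69.7
finger_force: 0.0
wrist
500 top 2258 442.5 -341.4 r 25.4 z 35.5
500 rim 1220 442.0 -341.0 r 39.5 z 11.1
200 top 322 605.6 -22.4 r 17.1 z 29.6
200 rim 566 610.0 -20.6 r 32.5 z 11.2
100 top 615 427.5 -37.0 r 14.5 z 27.7
100 rim 952 429.3 -36.2 r 29.1 z 11.3
50 top 299 483.0 -181.5 r 10.3 z 25.5
50 rim 776 484.0 -180.9 r 25.0 z 11.2
beaker [122.9 252.5]
top
500 top 199 444.2 -339.1 r 25.6 z 36.4
500 rim 170 445.3 -340.4 r 40.5 z 11.5
100 rim 20 431.9 -58.9 r 13.1 z 11.2
50 rim 49 484.4 -179.5 r 24.6 z 11.6
```

View pics/fin_wrist.png

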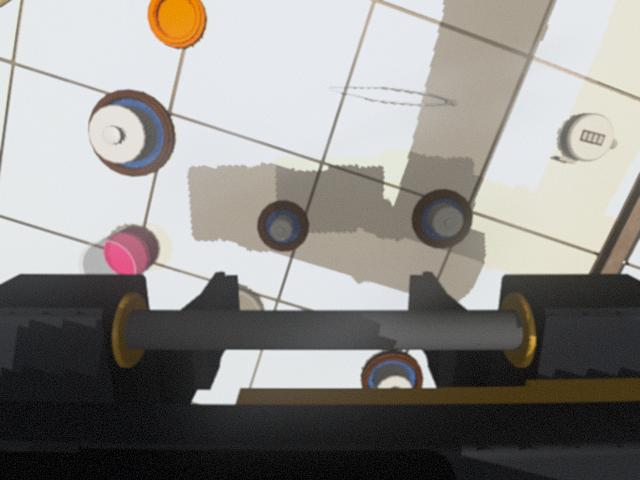

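w500, w100 and w50 sit within 2 mm of centre at the correct height, and the beaker stands at (130,253). w200 at (392,380) is part hidden by the gripper, so I take one clear look.

```bash
python3 -m crank '{"translation":[[2,2,0],[3,2,0],[3,2,0],[3,2,0],[2,1,0]],"twist":[[0,0,0],[0,0,0],[0,0,0],[0,0,0],[0,0,0]]}'
python3 -m crank '{"translation":[[0,0,0],[0,0,0],[0,0,0]],"twist":[[0,0,0],[0,0,0],[0,0,0]]}'
python3 chk.py | grep -E 'wrist|^200'
```

```text
time: 28.38
tool_pos: [574.3, -61.4, 247.4]
tcp_rot: [-180.0, 0.0, -162.0]
wrist_force: [-1.0, -0.2, 0.7]
grip_width: 69.5
finger_force: 0.0
time: 28.63
tool_pos: [571.4, -63.2, 247.5]
tcp_rot: [180.0, -0.1, -162.1]
wrist_force: [-0.3, -0.4, 0.4]
grip_width: 70.0
finger_force: 0.0
wrist
200 top 1021 611.1 -20.5 r 19.1 z 29.7
200 rim 1073 612.4 -19.3 r 33.5 z 11.3
200 top 67 612.3 -19.9 r 18.7 z 29.9
200 rim 81 610.0 -20.4 r 33.0 z 11.2
```

```bash
python3 -c "
from workcell import arm
print(arm.close_job())"
```

```text
the job is handed in; nothing more can be done
None
```

I handed the job in at about 29 s: the last camera check showed all four weights at seat height in their own holders, about 2 mm or less off centre, and the beaker upright and untouched; the judge's verdict was not shown.

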